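# Hang the potato masher on the turning utensil rack

## Task

The potato masher standing on the worktop belongs on the turning utensil rack. Turn the rack until its one empty hook points to the front of the worktop, towards you; then hang the masher on that hook by the wire loop at the end of its handle and leave it hanging freely and still, the hook still facing the front. Do not knock over or shove the other things standing on the worktop.

Things in the scene. Friction and masses are not known exactly. Their poses are not given: they have to be found in the camera images.
- rack_base: Fixed round steel foot, 176 mm across, of the utensil rack. Origin: on the worktop, on the rack's upright turning axis; x points away from the robot, y to its left, z up. A 16 mm post carries a hub with six radial wire hooks 60 degrees apart: five hold utensils with beech handles (24 mm wide, up to 255 mm long), which swing a little in and out and stay on; one hook is empty.
- rack_top (a point): Top of the knob on the rack's hub, on the turning axis, 332 mm up: the rack's highest point; it turns with the rack. Hub: 44 mm across, 300 to 320 mm up. All six arms leave it 311 mm up, straight out and gently down to 296 mm up at 86 mm from the axis (wire 5.6 mm thick). Shut fingertips fit between two arms, 45 to 80 mm from the axis, and can push an arm round sideways.
- rack (a joint): Turn of the rack about its upright axis, rad, growing anticlockwise seen from above; endless both ways, with a light steady drag (0.06 N m: about 1 N on an arm 60 mm from the axis); it stays where it is left. At 0 (and every 2 pi) the empty hook points to the front (-x); at q its direction from the axis is (-cos q, -sin q).
- hook_seat (a point): Lowest point of the empty hook, on the wire's centre line, 100 mm from the rack's axis and 295 mm above the worktop, where a loop comes to rest; its -x axis points outward along the hook, z up. From here the wire rises inward gently to the hub and outward to the tip.
- hook_tip (a point): End of the empty hook's upturned tip, on the wire's centre line, 125 mm from the axis and 318 mm above the worktop (23 mm above the seat, 25 mm further out); the tip rises outward at about 50 degrees, wire 5.6 mm thick with an 8 mm ball at the end.
- masher_mid (a point): Middle of the potato masher's height, on its axis, 116.5 mm above its underside; z up the handle, y along the width of handle and loop (half a turn looks the same). 0.2 kg, 233 mm tall; stands on a round steel plate, 80 mm across. Two bent wires carry the beech handle, a flat bar 24 mm wide (y), 17 mm thick (x), from 105 to 205 mm above the underside; the wire loop stands above it.
- masher_eye (a point): Top of the masher's wire hanging loop, at the wire's centre, 231 mm above its underside. Wire 4 mm thick; the opening is 15 mm wide (y) and 24 mm high, from the handle's top to 2 mm below this point; a hook passes through it along x, so fingers on the handle's 24 mm width near its top leave the way free. Hung, this point lies 5 mm above hook_seat.
- mill: Wooden pepper mill, a bystander, 58 mm across, 212 mm tall, loose. Origin: centre of its underside.
- mug: White mug, a bystander, 82 mm across, 92 mm tall, handle to its +y, loose. Origin: centre of its underside.
- salt: Small white salt shaker with a steel cap, a bystander, 42 mm across, 80 mm tall, loose. Origin: centre of its underside.
- jar: White storage jar with a steel lid, a bystander, 90 mm across, 130 mm tall, loose. Origin: centre of its underside.
- bowl: White bowl, a bystander, 124 mm across, 55 mm tall, loose. Origin: centre of its underside.
- oil: Green glass bottle, a bystander, 60 mm across, 220 mm tall, loose. Origin: centre of its underside.
Things that resemble listed ones, but are neither listed nor needed, are in the scene too. Of the things like the part that bears masher_mid, leave any that is orange or turquoise; of the rest the smaller one is meant.

How it is judged:
By the outcome, as a careful person would: the job done as asked, in the order asked, and still so for the second after the job is handed in, with the robot touching nothing.
It also fails if it takes over 64 s, if anything falls off the work surface, if the arm or the gripper's body presses on something with over 40 N, if the wrist force passes 120 N, or if a joint passes its speed limit or range.

## Robot

A 6-joint arm with a two-finger parallel gripper is mounted at the origin on the work surface. World frame = base frame: x ahead of the robot, y to its left, z up, the work surface at z = 0. Lengths are in m, angles in rad, forces in N, time in s.
With the tool pointing down it reaches from about 0.35 to 0.975 m from the base axis. Payload 7.1 kg.
Tool frame: the origin (TCP) lies on the centre line of the jaws, within the pads' length; the fingertips stand 8 mm ahead of it and the grasp point (between the pads) lies 11 mm behind it; z points along the fingers, y is the line along which they close (so a half turn about z gives the same grasp; the last joint's range is limited). The gripper opens to 88 mm and grips with 3 to 60 N. Pads are 20 mm wide; open, the fingers measure 115 mm over their backs; the gripper's body (75 mm by 178 mm) begins 61 mm behind the grasp point.
Start: joints at [1.161, 0.423, 1.63, -0, 1.089, -0.019], TCP at [0.238, 0.578, 0.231] pointing down, gripper open.
Joint ranges: [-3, 3], [-0.9, 2.11], [0.09, 2.58], [-1.31, 4.45], [0.11, 2.69], [-2.54, 2.54]. Speed limits (rad/s): [2.39, 2.39, 3.01, 3.14, 3.14, 3.14].

## Interface

Orientations are given as a 3x3 rotation matrix whose columns are the frame's x, y, z axes.
In Python, from station import env gives the robot as it stands.
- The arm moves only by the tool send_rows, never from a script. Its argument "rows" is a list of rows, each an object with "xyz": the shift along the tool's x, y, z in mm, a list of three; "rot": the turn, a rotation vector about the tool's x, y, z in degrees, a list of three; "claw": the finger opening in mm, from 0 to 87.8. In form: [{"xyz": [tx, ty, tz], "rot": [ax, ay, az], "claw": claw}, ...]. A call has 1 to 20 rows; each row is the pose to reach, as a shift and turn from the pose commanded when the call began, along the tool's axes at that moment; what a row does not reach only later rows make up. A row lasts 1/8 s, in which the tool goes at most 62.5 mm and 10.7 degrees, less where a joint would pass 70% of its speed; a pose out of reach is approached as far as the arm can. A call with a gripper value outside its range is refused whole. The fingers move at their own pace and stop on an object; "newtons" is the grip in N (left out, the last holds). Time passes only in rows, so rows that repeat a pose let the fingers close. It gives the time, the measured TCP pose, the force, the opening and the grip force at its end, in the units of the state.
- env.state(): the state, without advancing time (a new reading comes with each control period).
- env.camera(name): name is "scene" or "top" or "wrist"; returns the picture (384x512x3 uint8, blue, green, red); there is no depth.
- env.camera_params(name): a dict with "mtx" (3x3 intrinsics, pixels), "pose" (4x4, takes a point from camera to world coordinates). Camera axes: x right, y down, z forward; pixel columns grow to the right and rows downward; lengths in m; the calibration is good to about 2 mm. A picture is of the moment at which its call begins: read the wrist's pose just before it. camera_params takes no time and is no camera call; for the wrist camera it gives the pose at the moment of the call.
- env.sign_off(): hands the job in; it is judged then, once.
The state is a dict: "t": time; "joint_positions": joint angles; "qvel": joint speeds; "effort": joint torques, N m; "tool_pos": TCP position; "eef_rot": TCP orientation; "wrist_force": force on the tool from outside, world axes, zero at the start; "moment": the same for the moment, N m; "gripper_width": finger opening in m; "grip_force": force on a finger pad.
Only numpy, scipy, OpenCV 4.12 (cv2) and the standard library are available. Lean on these libraries where they do the work, as an engineer would, in place of code of your own. Each camera call takes 0.05 s, during which the arm holds its last target. There are 200 camera calls.

## Working session

There is one attempt and no reset: what is moved stays moved. The work goes in short steps, Python scripts to look and compute and a tool call to move; the robot and the scene stay as the last step left them, time stands still between calls to the robot, and variables do not carry over. Pictures are saved under pics/ and viewed, at most 10 in all, crops included, and the job is handed in when it is done.

Besides the shell and the picture viewer there is one more tool, called by a JSON object that holds its "fn" and its "kwargs". send_rows: Moves the arm, as the interface text tells. Its arguments: {"type":"object","properties":{"rows":{"type":"array","items":{"type":"object","properties":{"xyz":{"type":"array","items":{"type":"number"}},"rot":{"type":"array","items":{"type":"number"}},"claw":{"type":"number"}}}},"newtons":{"type":"number"}},"required":["rows"]}

```bash
mkdir -p pics; ls; cat > h.py <<'E'
import numpy as np, cv2
from station import env
def px(P,n,p=None):
    p=p or env.camera_params(n); T=np.linalg.inv(p["pose"]); c=T[:3,:3]@np.array(P,float)+T[:3,3]; q=p["mtx"]@c; return q[:2]/q[2]
def plane(uv,z,n,p=None):
    p=p or env.camera_params(n); T=np.array(p["pose"]); d=T[:3,:3]@np.linalg.inv(p["mtx"])@np.array([uv[0],uv[1],1.]); o=T[:3,3]; return o+d*(z-o[2])/d[2]
def tri(obs):
    A=np.zeros((3,3));b=np.zeros(3)
    for uv,p in obs:
        T=np.array(p["pose"]); d=T[:3,:3]@np.linalg.inv(p["mtx"])@np.array([uv[0],uv[1],1.]); d/=np.linalg.norm(d); M=np.eye(3)-np.outer(d,d); A+=M;b+=M@T[:3,3]
    return np.linalg.solve(A,b)
E
python3 - <<'E'
from h import *
a=env.camera("scene");b=env.camera("top")
np.save("scene.npy",a);np.save("top.npy",b)
cv2.imwrite("pics/s.png",cv2.resize(a,(800,600),interpolation=cv2.INTER_CUBIC));cv2.imwrite("pics/t.png",cv2.resize(b,(800,600),interpolation=cv2.INTER_CUBIC))
for n in("scene","top","wrist"):print(n,{k:np.round(v,3).tolist() for k,v in env.camera_params(n).items()})
print(env.state())
E
```

```text
pics
scene {'mtx': [[427.558, 0.0, 260.772], [0.0, 427.558, 191.531], [0.0, 0.0, 1.0]], 'pose': [[0.358, 0.598, -0.717, 1.339], [0.934, -0.235, 0.271, -0.254], [-0.006, -0.766, -0.642, 1.006], [0.0, 0.0, 0.0, 1.0]]}
top {'mtx': [[354.966, 0.0, 254.409], [0.0, 354.966, 194.177], [0.0, 0.0, 1.0]], 'pose': [[-0.005, -0.991, 0.136, 0.309], [-1.0, 0.007, 0.016, 0.052], [-0.016, -0.136, -0.991, 1.39], [0.0, 0.0, 0.0, 1.0]]}
wrist {'mtx': [[301.844, 0.0, 255.661], [0.0, 301.844, 190.96], [0.0, 0.0, 1.0]], 'pose': [[0.381, 0.881, 0.282, 0.159], [0.925, -0.362, -0.118, 0.61], [-0.002, 0.306, -0.952, 0.384], [0.0, 0.0, 0.0, 1.0]]}
{'t': 0.1, 'joint_positions': array([ 1.16100546e+00,  4.23782668e-01,  1.63060493e+00, -5.94050871e-07,
        1.08861700e+00, -1.90245751e-02]), 'qvel': array([-9.37909438e-04, -1.99728906e-03, -2.81940457e-03, -7.09308955e-07,
        1.35369110e-03, -8.86804251e-04]), 'effort': array([ 4.93209245e-04, -5.45608449e+01, -2.74325252e+01,  6.44392893e-02,
        1.87794288e-02,  1.28043943e-06]), 'tool_pos': array([0.23785319, 0.5774339 , 0.22997144]), 'eef_rot': array([[-9.24617551e-01,  3.80896401e-01, -5.62057115e-04],
       [ 3.80896814e-01,  9.24616644e-01, -1.29524287e-03],
       [ 2.63340172e-05, -1.41169005e-03, -9.99999003e-01]]), 'wrist_force': array([-0.21711529,  0.8475195 , -0.39123476]), 'moment': array([ 0.04320714,  0.00057491, -0.0326958 ]), 'grip_force': 0.0, 'gripper_width': 0.08765358735721776}
```

View pics/s.png

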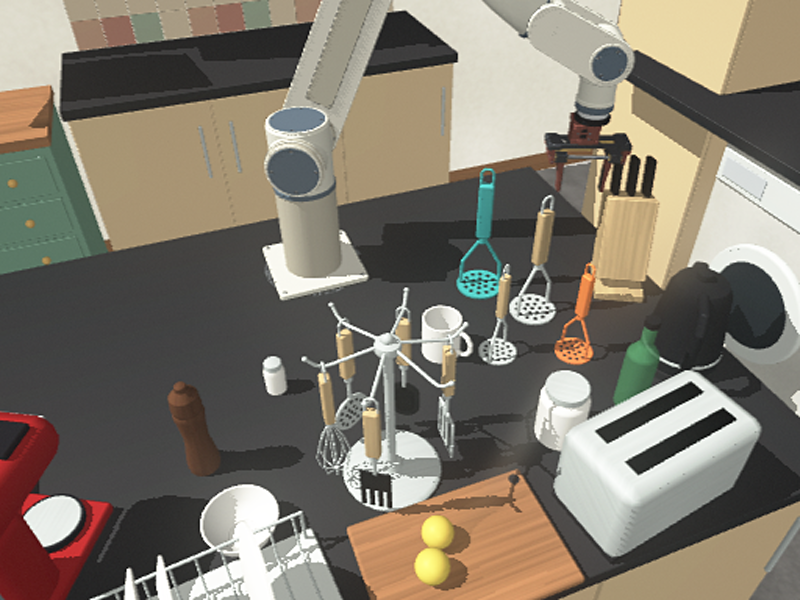

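View pics/t.png

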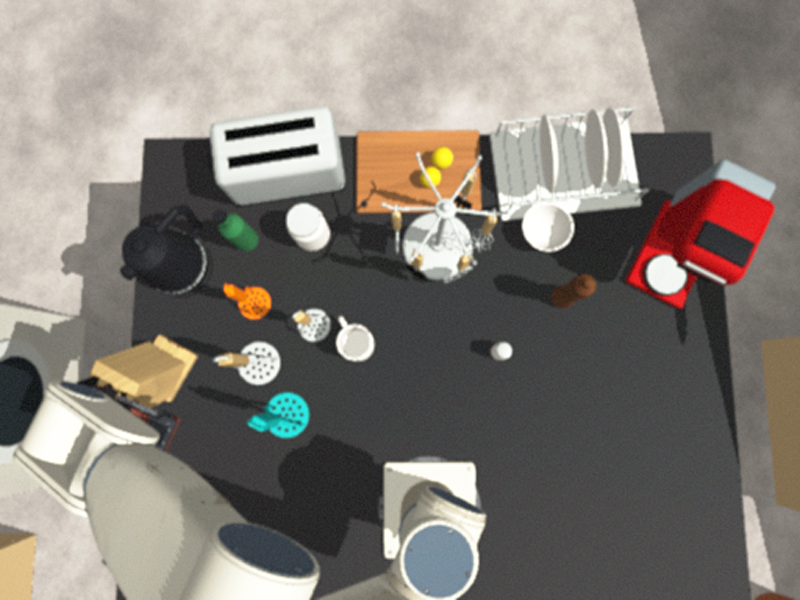

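The candidates for the masher, as pixels in the 800x600 scene view:
- turquoise (483,230), excluded by colour
- orange (580,310), excluded by colour
- large beech (540,260)
- small beech (503,315), which is (314,325) in the top view

I'm choosing the small beech one. Next I'll crop it and the rack.

```bash
python3 - <<'E'
from h import *
a=np.load("scene.npy");b=np.load("top.npy")
s=.64
# crops: scene rack, top rack, scene masher, top masher
def c(im,x,y,w,h,W,H): return cv2.resize(im[y:y+h,x:x+w],(W,H),interpolation=cv2.INTER_CUBIC)
L=np.vstack([c(a,185,180,115,86,400,300),c(b,235,90,90,68,400,300)])
R=np.vstack([c(a,280,150,115,86,400,300),c(b,140,180,90,68,400,300)])
cv2.imwrite("pics/c.png",np.hstack([L,R]))
for n,(u,v),z in [("top",(446,208),.332),("scene",(387,342),.332),("top",(314,325),0.004),("scene",(498,351),.004),("top",(259,362),.004),("scene",(532,310),.004)]:
    print(n,u,v,plane((u*s,v*s),z,n).round(3))
t=tri([((446*s,208*s),env.camera_params("top")),((387*s,342*s),env.camera_params("scene"))]);print(t)
A=plane((446*s,208*s),.332,"top")
for q in range(0,360,15):
    P=A+[-.125*np.cos(np.radians(q)),-.125*np.sin(np.radians(q)),-.014]
    print(q,((px(P,"scene")-[185,180])*400/115).round(),((px(P,"top")-[235,90])*400/90+[0,300]).round())
E
```

```text
top 446 208 [ 0.644 -0.028  0.332]
scene 387 342 [ 0.666 -0.032  0.332]
top 314 325 [0.446 0.284 0.004]
scene 498 351 [0.451 0.287 0.004]
top 259 362 [0.354 0.42  0.004]
scene 532 310 [0.359 0.42  0.004]
[ 0.64903238 -0.02798555  0.31564926]
0 [157.  18.] [226. 673.]
15 [116.  32.] [273. 667.]
30 [81. 52.] [316. 649.]
45 [52. 78.] [353. 620.]
60 [ 34. 109.] [380. 583.]
75 [ 27. 142.] [397. 541.]
90 [ 33. 176.] [402. 496.]
105 [ 52. 208.] [394. 452.]
120 [ 84. 235.] [375. 411.]
135 [126. 256.] [346. 376.]
150 [176. 267.] [308. 349.]
165 [230. 268.] [266. 333.]
180 [282. 258.] [220. 328.]
195 [328. 239.] [174. 334.]
210 [364. 212.] [132. 351.]
225 [388. 181.] [ 96. 378.]
240 [399. 147.] [ 68. 414.]
255 [397. 113.] [ 51. 455.]
270 [383.  83.] [ 45. 499.]
285 [359.  56.] [ 51. 544.]
300 [326.  35.] [ 69. 586.]
315 [287.  20.] [ 97. 622.]
330 [245.  12.] [135. 650.]
345 [200.  12.] [179. 667.]
```

View pics/c.png

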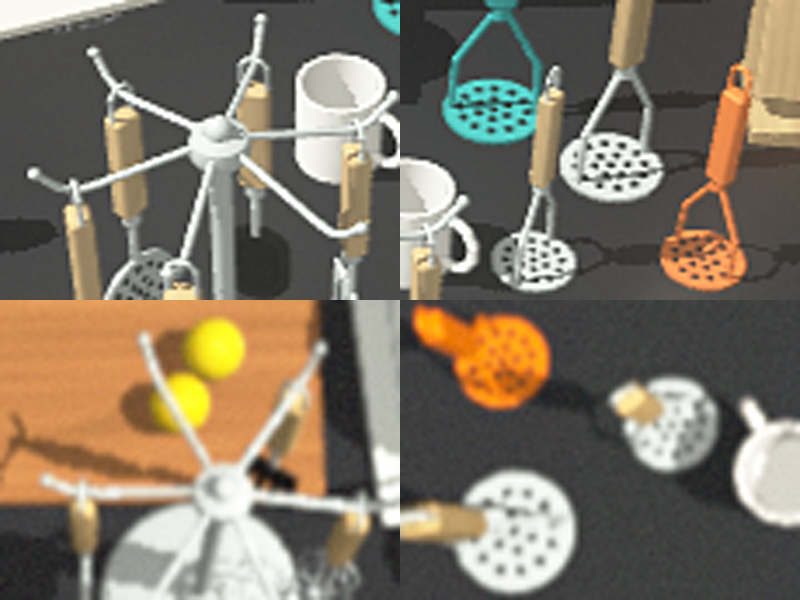

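The crop shows that the small beech masher (plate at crop (535,262) upper right, (672,425) lower right) is smaller than the other beech one, so it is the right one. The empty hook is the bare arm with its tip at (362,228) in the scene crop and (143,337) in the top crop, so q≈207°. I'll turn it +153°.

```bash
python3 - <<'E'
from h import *
T=lambda u,v:plane((235+u*90/400,90+(v-300)*90/400),.318,"top")
S=lambda u,v:plane((185+u*115/400,180+v*115/400),.318,"scene")
ts=[T(143,337),T(322,347),T(45,482)]; ss=[S(93,52),S(260,18),S(35,173),S(362,228),S(392,97)]
for p in ts+ss: print(p.round(3))
from scipy.optimize import least_squares
for P in (ts,ss,ts+ss):
    P=np.array(P); r=least_squares(lambda c:np.hypot(*(P[:,:2]-c).T)-.125,[.65,-.03]);print(r.x.round(4),(r.fun*1000).round(1))
c=r.x
for p in ts+ss: print(np.degrees(np.arctan2(-(p[1]-c[1]),-(p[0]-c[0])))%360)
# masher loop top: scene crop (555-400,70), top crop (622,398)
a=((280+155*115/400,150+70*115/400),env.camera_params("scene"))
b=((140+212*90/400,180+95*90/400),env.camera_params("top"))
print("eye",tri([a,b]),plane(a[0],.231,"scene"),plane(b[0],.231,"top"))
# disks: plates
for n,z,uvs in(("top",.004,[(314,325),(259,362),(288,413),(256,303)]),):
  for u in uvs: print(plane((u[0]*.64,u[1]*.64),z,n).round(3))
for nm,u,z in(("mug",(355,342),.09),("mill",(580,287),.2),("salt",(502,351),.08),("jar",(304,222),.13)):print(nm,plane((u[0]*.64,u[1]*.64),z,"top").round(3))
E
```

```text
[0.762 0.027 0.318]
[ 0.753 -0.1    0.318]
[0.656 0.097 0.318]
[ 0.538 -0.082  0.318]
[0.546 0.043 0.318]
[ 0.642 -0.151  0.318]
[0.764 0.028 0.318]
[0.659 0.097 0.318]
[ 0.6505 -0.0284] [-0.3  0.3  0.3]
[ 0.6504 -0.0267] [ 0.1  0.6 -0.6  0.8 -1.3]
[ 0.6505 -0.0273] [-0.8  0.9 -0.7  0.   1.1 -1.2  0.9 -0.7]
205.89114486352474
144.76225863132453
267.3856482567821
25.916058672721242
326.2035836361009
85.93785702279104
206.072191264028
265.87332733136765
eye [0.44599884 0.28994993 0.22770871] [0.44968554 0.28663232 0.231     ] [0.44597517 0.290189   0.231     ]
[0.446 0.284 0.004]
[0.354 0.42  0.004]
[0.229 0.345 0.004]
[0.503 0.432 0.004]
mug [0.397 0.173 0.09 ]
mill [ 0.506 -0.324  0.2  ]
salt [ 0.375 -0.172  0.08 ]
jar [0.677 0.29  0.13 ]
```

{"fn": "send_rows", "kwargs": {"rows": [{"xyz": [0, 0, -55], "rot": [0, 0, 0], "claw": 0}, {"xyz": [0, 0, -110], "rot": [0, 0, -5], "claw": 0}, {"xyz": [0, 0, -165], "rot": [0, 0, -10], "claw": 0}, {"xyz": [0, 0, -220], "rot": [0, 0, -15], "claw": 0}, {"xyz": [-48, -27, -220], "rot": [0, 0, -22.4], "claw": 0}, {"xyz": [-96, -55, -220], "rot": [0, 0, -22.4], "claw": 0}, {"xyz": [-144, -82, -220], "rot": [0, 0, -22.4], "claw": 0}, {"xyz": [-192, -110, -220], "rot": [0, 0, -22.4], "claw": 0}, {"xyz": [-240, -137, -220], "rot": [0, 0, -22.4], "claw": 0}, {"xyz": [-288, -164, -220], "rot": [0, 0, -22.4], "claw": 0}, {"xyz": [-336, -192, -220], "rot": [0, 0, -22.4], "claw": 0}, {"xyz": [-384, -219, -220], "rot": [0, 0, -22.4], "claw": 0}, {"xyz": [-432, -246, -220], "rot": [0, 0, -22.4], "claw": 0}, {"xyz": [-480, -274, -220], "rot": [0, 0, -22.4], "claw": 0}, {"xyz": [-528, -301, -220], "rot": [0, 0, -22.4], "claw": 0}, {"xyz": [-576, -328, -220], "rot": [0, 0, -22.4], "claw": 0}, {"xyz": [-624, -356, -220], "rot": [0, 0, -22.4], "claw": 0}, {"xyz": [-671, -382, -220], "rot": [0, 0, -22.4], "claw": 0}, {"xyz": [-671, -382, -220], "rot": [0, 0, -22.4], "claw": 0}, {"xyz": [-671, -382, -220], "rot": [0, 0, -22.4], "claw": 0}]}}

```text
t: 2.6
tool_pos: [0.7125, -0.0306, 0.4499]
eef_rot: [[-1.0, 0.0, -0.002], [0.0, 1.0, 0.001], [0.002, 0.001, -1.0]]
wrist_force: [-0.2, -0.3, -0.5]
gripper_width: 0.0003
grip_force: 0.0
```

{"fn": "send_rows", "kwargs": {"rows": [{"xyz": [0, 0, 40], "claw": 0, "rot": [0, 0, 0]}, {"xyz": [0, 0, 80], "claw": 0, "rot": [0, 0, 0]}, {"xyz": [0, 0, 110], "claw": 0, "rot": [0, 0, 0]}, {"xyz": [0, 0, 135], "claw": 0, "rot": [0, 0, 0]}, {"xyz": [0, 0, 154], "claw": 0, "rot": [0, 0, 0]}, {"xyz": [0, 0, 154], "claw": 0, "rot": [0, 0, 0]}]}}

```text
t: 3.35
tool_pos: [0.7119, -0.0299, 0.2956]
eef_rot: [[-1.0, -0.001, -0.002], [-0.001, 1.0, 0.0], [0.002, 0.0, -1.0]]
wrist_force: [0.0, 0.0, 0.4]
gripper_width: 0.0005
grip_force: 0.0
```

```bash
python3 - <<'E'
from h import *
s=env.state();p=s['tool_pos'];print(p,s['wrist_force'])
c=np.array([.6505,-.0273])
for i,q in enumerate(np.arange(176,345,8)):
    d=c+.062*np.array([-np.cos(np.radians(q)),-np.sin(np.radians(q))])-p[:2]
    print(q,round(-d[0]*1000),round(d[1]*1000))
E
```

```text
[ 0.71194434 -0.02989783  0.29555754] [0.01432056 0.03417734 0.40049072]
176 0 -2
184 0 7
192 1 15
200 3 24
208 7 32
216 11 39
224 17 46
232 23 51
240 30 56
248 38 60
256 46 63
264 55 64
272 64 65
280 72 64
288 81 62
296 89 58
304 96 54
312 103 49
320 109 42
328 114 35
336 118 28
344 121 20
```

{"fn": "send_rows", "kwargs": {"rows": [{"xyz": [0, 7, 0], "claw": 0, "rot": [0, 0, 0]}, {"xyz": [1, 15, 0], "claw": 0, "rot": [0, 0, 0]}, {"xyz": [3, 24, 0], "claw": 0, "rot": [0, 0, 0]}, {"xyz": [7, 32, 0], "claw": 0, "rot": [0, 0, 0]}, {"xyz": [11, 39, 0], "claw": 0, "rot": [0, 0, 0]}, {"xyz": [17, 46, 0], "claw": 0, "rot": [0, 0, 0]}, {"xyz": [23, 51, 0], "claw": 0, "rot": [0, 0, 0]}, {"xyz": [30, 56, 0], "claw": 0, "rot": [0, 0, 0]}, {"xyz": [38, 60, 0], "claw": 0, "rot": [0, 0, 0]}, {"xyz": [46, 63, 0], "claw": 0, "rot": [0, 0, 0]}, {"xyz": [55, 64, 0], "claw": 0, "rot": [0, 0, 0]}, {"xyz": [64, 65, 0], "claw": 0, "rot": [0, 0, 0]}, {"xyz": [72, 64, 0], "claw": 0, "rot": [0, 0, 0]}, {"xyz": [81, 62, 0], "claw": 0, "rot": [0, 0, 0]}, {"xyz": [89, 58, 0], "claw": 0, "rot": [0, 0, 0]}, {"xyz": [96, 54, 0], "claw": 0, "rot": [0, 0, 0]}, {"xyz": [103, 49, 0], "claw": 0, "rot": [0, 0, 0]}, {"xyz": [109, 42, 0], "claw": 0, "rot": [0, 0, 0]}, {"xyz": [114, 35, 0], "claw": 0, "rot": [0, 0, 0]}, {"xyz": [118, 30, 0], "claw": 0, "rot": [0, 0, 0]}]}}

```text
t: 5.85
tool_pos: [0.5945, -0.0015, 0.2966]
eef_rot: [[-1.0, 0.0, -0.0], [0.0, 1.0, 0.0], [0.0, 0.0, -1.0]]
wrist_force: [1.2, 1.0, 0.3]
gripper_width: 0.0009
grip_force: 0.6
```

```bash
python3 - <<'E'
from h import *
s=env.state();print(s['tool_pos'],s['wrist_force'])
a=env.camera("scene");np.save("scene2.npy",a);w=env.camera("wrist");np.save("wr2.npy",w)
c=cv2.resize(a[150:300,170:370],(800,600),interpolation=cv2.INTER_CUBIC)
cv2.imwrite("pics/d.png",np.hstack([c[:, :520],cv2.resize(w,(280,600))][:1]+[cv2.copyMakeBorder(cv2.resize(w,(280,210)),0,390,0,0,0)]))
for q in(330,340,350,360):
    P=[.6505-.125*np.cos(np.radians(q)),-.0273-.125*np.sin(np.radians(q)),.318];print(q,(px(P,"scene")-[170,150])*4)
E
```

```text
[ 0.59449115 -0.0014571   0.29660522] [1.18774414 0.97425117 0.30309764]
330 [345.87616268 140.26199058]
340 [311.86941635 138.92458852]
350 [277.81587872 141.33802562]
360 [244.48372538 147.46477221]
```

View pics/d.png

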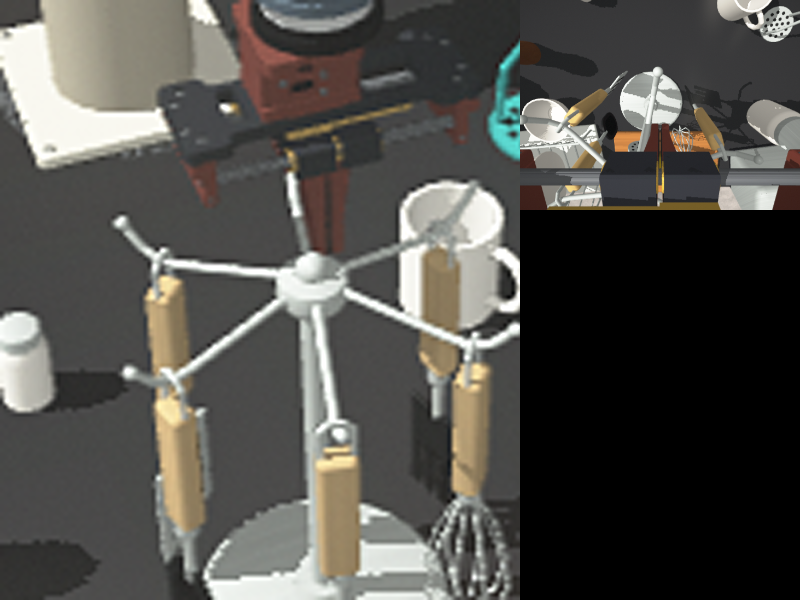

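The picture shows the empty arm near the front, with its tip at (657,70) in the wrist inset, and every utensil still hung.

```bash
cat >> h.py <<'E'
def tip(w,p,uv,r=22):
    x,y=int(uv[0]-r),int(uv[1]-r); return cv2.resize(w[y:y+2*r,x:x+2*r],(400,400),interpolation=cv2.INTER_CUBIC)
E
python3 - <<'E'
from h import *
w=np.load("wr2.npy");p=env.camera_params("wrist")
P=plane((250.5,128),.318,"wrist",p);print(P,np.degrees(np.arctan2(-(P[1]+.0273),-(P[0]-.6505))),np.hypot(P[0]-.6505,P[1]+.0273))
for v in range(122,160,4):
    r=w[v,225:275].mean(1);print(v,r.astype(int).tolist())
E
```

```text
[ 0.52299653 -0.00390893  0.318     ] -10.395567363147997 0.12963131306635073
122 [58, 59, 59, 58, 59, 59, 59, 58, 59, 59, 58, 59, 59, 58, 58, 58, 59, 59, 58, 58, 59, 58, 89, 149, 164, 168, 165, 158, 147, 133, 115, 82, 63, 59, 59, 60, 59, 59, 59, 59, 59, 58, 59, 58, 59, 59, 59, 58, 59, 58]
126 [58, 59, 59, 59, 58, 59, 59, 59, 59, 59, 59, 58, 58, 59, 59, 59, 60, 59, 74, 197, 232, 239, 242, 243, 243, 240, 237, 231, 225, 216, 203, 187, 170, 149, 131, 87, 62, 59, 59, 59, 59, 59, 59, 59, 58, 59, 59, 59, 58, 59]
130 [59, 58, 58, 59, 59, 59, 59, 58, 59, 58, 58, 58, 81, 85, 86, 86, 63, 103, 225, 240, 245, 248, 250, 251, 251, 250, 248, 245, 237, 228, 219, 206, 188, 171, 149, 132, 102, 66, 60, 58, 59, 59, 59, 58, 59, 59, 59, 59, 59, 59]
134 [147, 196, 203, 203, 234, 237, 238, 238, 238, 238, 238, 239, 240, 240, 240, 239, 237, 231, 226, 234, 240, 243, 245, 245, 244, 241, 237, 232, 225, 218, 207, 195, 177, 157, 140, 124, 90, 63, 59, 58, 59, 60, 60, 58, 59, 59, 59, 59, 59, 59]
138 [159, 160, 161, 161, 162, 164, 164, 165, 166, 166, 166, 167, 168, 168, 217, 223, 245, 247, 247, 230, 214, 210, 218, 22
[... 699 characters left out ...]
 165, 165, 165, 166, 165, 180, 219, 221, 218, 208, 198, 185, 172, 155, 136, 122, 116, 143, 160, 161, 161, 237, 243, 242, 242, 242, 241, 240, 241, 240, 239, 239, 239, 239, 238, 238, 238, 235]
154 [151, 152, 151, 152, 153, 153, 153, 155, 155, 155, 157, 157, 157, 157, 157, 157, 162, 220, 223, 219, 212, 201, 189, 175, 158, 139, 123, 116, 133, 231, 238, 238, 238, 237, 237, 237, 236, 236, 236, 236, 235, 235, 235, 234, 234, 234, 234, 234, 233, 233]
158 [151, 151, 152, 152, 153, 154, 154, 154, 154, 155, 156, 157, 157, 157, 158, 157, 205, 235, 238, 235, 225, 213, 199, 182, 162, 136, 124, 181, 235, 239, 238, 239, 238, 238, 238, 238, 238, 237, 237, 237, 236, 236, 236, 235, 236, 235, 235, 235, 235, 235]
```

{"fn": "send_rows", "kwargs": {"rows": [{"xyz": [0, -3, 0], "claw": 0, "rot": [0, 0, 0]}, {"xyz": [0, -6, 0], "claw": 0, "rot": [0, 0, 0]}, {"xyz": [0, -9.5, 0], "claw": 0, "rot": [0, 0, 0]}, {"xyz": [0, -9.5, 0], "claw": 0, "rot": [0, 0, 0]}, {"xyz": [0, -9.5, 0], "claw": 0, "rot": [0, 0, 0]}]}}

```text
t: 6.58
tool_pos: [0.5951, -0.0106, 0.2967]
eef_rot: [[-1.0, -0.0, 0.0], [-0.0, 1.0, -0.0], [-0.0, -0.0, -1.0]]
wrist_force: [0.4, 0.4, -0.3]
gripper_width: 0.0008
grip_force: 0.0
```

```bash
python3 - <<'E'
from h import *
p=env.camera_params("wrist");w=env.camera("wrist");print(env.state()['tool_pos'])
g=w.astype(int).mean(2); m=((g>110)&(w.max(2)-w.min(2).astype(int)<40)).astype(np.uint8)
for q in(-3,0,3):print(q,px([.6505-.125*np.cos(np.radians(q)),-.0273-.125*np.sin(np.radians(q)),.318],"wrist",p))
u=px([.5255,-.0273,.318],"wrist",p).astype(int);x,y=u
cv2.imwrite("pics/e.png",cv2.resize(w[y-40:y+60,x-50:x+50],(600,600),interpolation=cv2.INTER_CUBIC));print(x,y)
E
```

```text
[ 0.59509544 -0.0105285   0.29675202]
-3 [232.4755167  132.38289402]
0 [217.37382528 131.9772089 ]
3 [202.30423495 132.371092  ]
217 131
```

View pics/e.png

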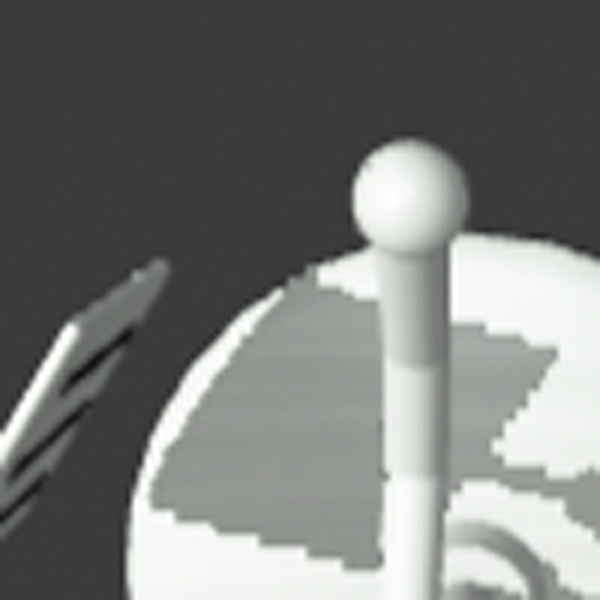

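{"fn": "send_rows", "kwargs": {"rows": [{"xyz": [0, 5, 0], "claw": 0, "rot": [0, 0, 0]}, {"xyz": [0, 6, -50], "claw": 0, "rot": [0, 0, 0]}, {"xyz": [0, 6, -100], "claw": 20, "rot": [0, 0, 0]}, {"xyz": [30, 50, -140], "claw": 60, "rot": [0, 0, 0]}, {"xyz": [70, 85, -160], "claw": 60, "rot": [0, 0, 0]}, {"xyz": [110, 120, -160], "claw": 60, "rot": [0, 0, 0]}, {"xyz": [150, 160, -160], "claw": 60, "rot": [0, 0, 0]}, {"xyz": [190, 190, -160], "claw": 60, "rot": [0, 0, 0]}, {"xyz": [220, 220, -160], "claw": 60, "rot": [0, 0, 0]}, {"xyz": [220, 250, -160], "claw": 60, "rot": [0, 0, 0]}, {"xyz": [220, 250, -160], "claw": 60, "rot": [0, 0, 0]}]}}

```text
t: 8.0
tool_pos: [0.3744, 0.2409, 0.4568]
eef_rot: [[-1.0, -0.003, 0.0], [-0.003, 1.0, 0.0], [-0.0, 0.0, -1.0]]
wrist_force: [0.0, 0.4, -0.4]
gripper_width: 0.06
grip_force: 0.0
```

```bash
python3 - <<'E'
from h import *
print(env.state()['tool_pos'])
a=env.camera("scene");np.save("scene3.npy",a);t=env.camera("top");np.save("top3.npy",t)
np.savez("wr3.npz",p=env.camera_params("wrist")["pose"]);w=env.camera("wrist");np.save("wr3.npy",w)
c=cv2.resize(a[160:235,190:290],(400,300),interpolation=cv2.INTER_CUBIC)
d=cv2.resize(t[95:170,235:335],(400,300),interpolation=cv2.INTER_CUBIC)
cv2.imwrite("pics/f.png",np.hstack([np.vstack([c,d]),cv2.copyMakeBorder(cv2.resize(w,(400,300)),0,300,0,0,0)]))
for q in(-6,-3,0,3):
    P=[.6505-.125*np.cos(np.radians(q)),-.0273-.125*np.sin(np.radians(q)),.318];print(q,(px(P,"scene")-[190,160])*4,(px(P,"top")-[235,95])*4+[0,300])
E
```

```text
[0.37435592 0.24088611 0.4567896 ]
-6 [184.35332476 103.34709144] [185.26173061 606.04910022]
-3 [174.36178502 105.24131738] [193.77792884 606.63971849]
0 [164.48372538 107.46477221] [202.31282279 606.79261252]
3 [154.74002947 110.0143706 ] [210.84193226 606.50719283]
```

View pics/f.png

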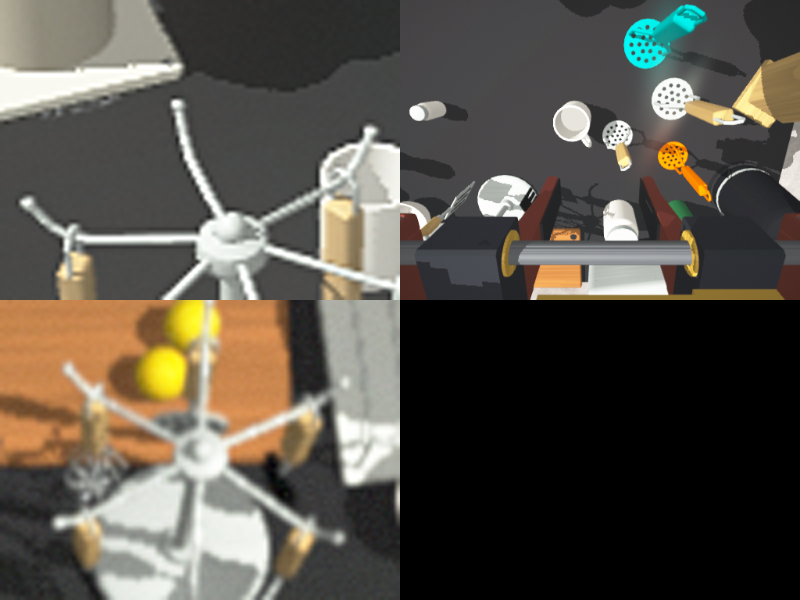

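The scene tip at (178,103) and the top-view tip pairs both give q≈-3.5°, so it needs another 4 mm push.

{"fn": "send_rows", "kwargs": {"rows": [{"xyz": [-55, -60, 0], "claw": 0, "rot": [0, 0, 0]}, {"xyz": [-95, -105, 0], "claw": 0, "rot": [0, 0, 0]}, {"xyz": [-135, -150, 0], "claw": 0, "rot": [0, 0, 0]}, {"xyz": [-175, -195, 0], "claw": 0, "rot": [0, 0, 0]}, {"xyz": [-220, -238, 0], "claw": 0, "rot": [0, 0, 0]}, {"xyz": [-220, -238, 30], "claw": 0, "rot": [0, 0, 0]}, {"xyz": [-220, -238, 80], "claw": 0, "rot": [0, 0, 0]}, {"xyz": [-220, -238, 120], "claw": 0, "rot": [0, 0, 0]}, {"xyz": [-220, -238, 145], "claw": 0, "rot": [0, 0, 0]}, {"xyz": [-220, -238, 160], "claw": 0, "rot": [0, 0, 0]}, {"xyz": [-220, -243, 160], "claw": 0, "rot": [0, 0, 0]}, {"xyz": [-220, -248, 160], "claw": 0, "rot": [0, 0, 0]}, {"xyz": [-220, -251, 160], "claw": 0, "rot": [0, 0, 0]}, {"xyz": [-220, -254, 160], "claw": 0, "rot": [0, 0, 0]}, {"xyz": [-220, -254, 160], "claw": 0, "rot": [0, 0, 0]}]}}

```text
t: 10.02
tool_pos: [0.595, -0.0147, 0.2971]
eef_rot: [[-1.0, -0.0, 0.001], [-0.0, 1.0, -0.0], [-0.001, -0.0, -1.0]]
wrist_force: [0.4, 0.4, 0.1]
gripper_width: 0.0005
grip_force: 0.0
```

```bash
python3 - <<'E'
from h import *
p=env.camera_params("wrist");w=env.camera("wrist");print(env.state()['tool_pos'],env.state()['eef_rot'].round(3).tolist())
g=w.mean(2)
for v in range(112,136,3):
    r=np.where(g[v,190:260]>110)[0]; print(v,(r.min()+190,r.max()+190) if len(r) else None)
E
```

```text
[ 0.59495149 -0.01458389  0.29688817] [[-1.0, -0.0, 0.0], [-0.0, 1.0, -0.0], [-0.0, -0.0, -1.0]]
112 None
115 (np.int64(222), np.int64(231))
118 (np.int64(219), np.int64(234))
121 (np.int64(217), np.int64(235))
124 (np.int64(217), np.int64(235))
127 (np.int64(218), np.int64(235))
130 (np.int64(220), np.int64(254))
133 (np.int64(222), np.int64(259))
```

{"fn": "send_rows", "kwargs": {"rows": [{"xyz": [0, 5, 0], "claw": 0, "rot": [0, 0, 0]}, {"xyz": [0, 6, -50], "claw": 0, "rot": [0, 0, 0]}, {"xyz": [0, 6, -100], "claw": 20, "rot": [0, 0, 0]}, {"xyz": [25, 50, -120], "claw": 60, "rot": [0, 0, 0]}, {"xyz": [50, 100, -120], "claw": 60, "rot": [0, 0, 0]}, {"xyz": [75, 150, -120], "claw": 60, "rot": [0, 0, 0]}, {"xyz": [100, 200, -120], "claw": 60, "rot": [0, 0, 0]}, {"xyz": [125, 250, -100], "claw": 60, "rot": [0, 0, 0]}, {"xyz": [149, 300, -80], "claw": 60, "rot": [0, 0, 0]}, {"xyz": [149, 300, -63], "claw": 60, "rot": [0, 0, 0]}, {"xyz": [149, 300, -63], "claw": 60, "rot": [0, 0, 0]}]}}

```text
t: 11.45
tool_pos: [0.4452, 0.2851, 0.3584]
eef_rot: [[-1.0, -0.001, -0.002], [-0.001, 1.0, -0.002], [0.002, -0.002, -1.0]]
wrist_force: [0.4, -0.7, -0.0]
gripper_width: 0.0603
grip_force: 0.0
```

```bash
python3 - <<'E'
from h import *
p=env.camera_params("wrist");w=env.camera("wrist");np.save("wr4.npy",w);print(env.state()['tool_pos'],p["pose"].round(3).tolist())
np.save("wp4.npy",p["pose"])
a=env.camera("scene");t=env.camera("top");np.save("scene4.npy",a)
e=cv2.resize(a[160:235,190:290],(400,300),interpolation=cv2.INTER_CUBIC)
cv2.imwrite("pics/g.png",np.hstack([w[:, 150:512][:, :362],cv2.copyMakeBorder(e,0,84,0,0,0)]))
E
```

```text
[0.44605344 0.28487949 0.3593962 ] [[-0.001, 0.953, 0.303, 0.36], [1.0, 0.002, -0.002, 0.285], [-0.003, 0.303, -0.953, 0.512], [0.0, 0.0, 0.0, 1.0]]
```

View pics/g.png

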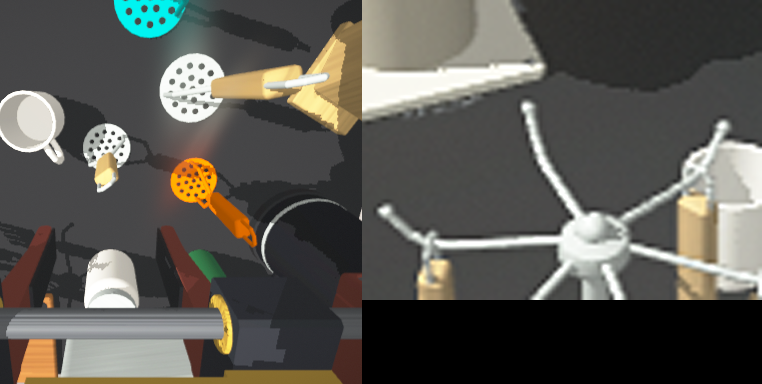

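The rack is at q≈0: the tip is at (166,107) against a predicted (164,107). The masher is in the wrist view at about (105,170). I'll crop in on it for its yaw.

```bash
python3 - <<'E'
from h import *
w=np.load("wr4.npy");p=dict(env.camera_params("wrist"));p["pose"]=np.load("wp4.npy")
cv2.imwrite("pics/i.png",cv2.resize(w[115:205,215:305],(600,600),interpolation=cv2.INTER_CUBIC))
hsv=cv2.cvtColor(w,cv2.COLOR_BGR2HSV);m=cv2.inRange(hsv,(8,40,90),(28,200,255));m[:, :225]=0;m[:,285:]=0;m[:145]=0;m[200:]=0
c=max(cv2.findContours(m,0,2)[0],key=cv2.contourArea);print(cv2.contourArea(c),cv2.minAreaRect(c),c[:,0].tolist())
for P in([.446,.285,.004],[.446,.285,.205],[.446,.285,.231],[.446,.285,.105]):print(P,(px(P,"wrist",p)-[215,115])*600/90)
E
```

```text
532.5 ((254.77456665039062, 169.03468322753906), (32.692298889160156, 24.63326644897461), 81.25383758544922) [[258, 152], [257, 153], [256, 153], [255, 154], [254, 154], [250, 158], [249, 158], [248, 159], [248, 160], [247, 161], [247, 163], [246, 164], [246, 168], [245, 169], [245, 173], [244, 174], [244, 180], [245, 181], [245, 182], [246, 183], [246, 184], [247, 184], [248, 183], [250, 183], [251, 184], [251, 186], [252, 186], [254, 184], [255, 184], [258, 181], [259, 181], [260, 180], [260, 179], [261, 178], [261, 174], [263, 172], [264, 172], [265, 173], [265, 174], [266, 175], [266, 180], [265, 181], [266, 181], [267, 180], [267, 179], [268, 178], [268, 174], [267, 173], [267, 168], [266, 167], [266, 161], [265, 160], [265, 158], [263, 156], [263, 155], [260, 152]]
[0.446, 0.285, 0.004] [275.13167573 220.67129862]
[0.446, 0.285, 0.205] [273.90094446 433.63613735]
[0.446, 0.285, 0.231] [273.62458415 481.45732246]
[0.446, 0.285, 0.105] [274.65559626 303.05174201]
```

View pics/i.png

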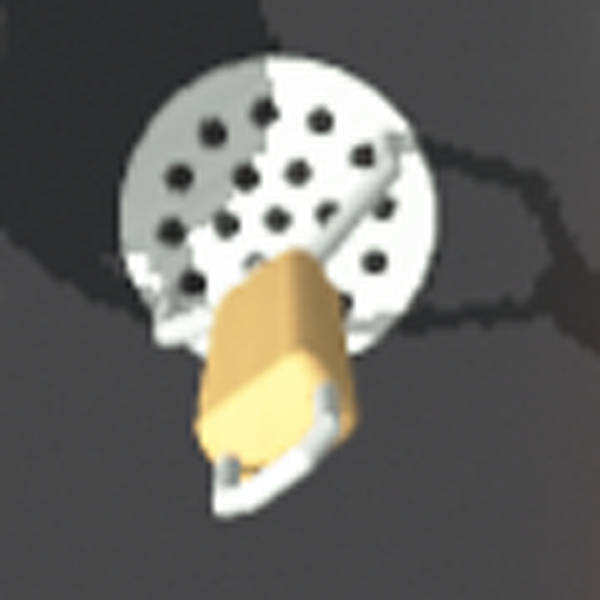

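The handle's top face is centred near (277,410) in the crop, with loop feet at (228,470) and (327,395). The width direction therefore runs diagonally.

```bash
python3 - <<'E'
from h import *
p=dict(env.camera_params("wrist"));p["pose"]=np.load("wp4.npy")
f=lambda u,v,z:plane((215+u*.15,115+v*.15),z,"wrist",p)
C=[f(*q,.205) for q in((197,428),(300,350),(355,420),(245,468))]
for c in C:print(c.round(4))
print("ctr",np.mean(C,0)); 
for i in range(4):d=C[(i+1)%4]-C[i];print(np.hypot(*d[:2]),np.degrees(np.arctan2(d[1],d[0])))
a,b=f(228,465,.21),f(327,390,.21);d=b-a;print("feet",a,b,(a+b)/2,np.hypot(*d[:2]),np.degrees(np.arctan2(d[1],d[0])))
a,b=f(228,505,.229),f(315,450,.229);print("loop",a,b,(a+b)/2,np.degrees(np.arctan2((b-a)[1],(b-a)[0])))
print("plate",f(279,207,.004))
E
```

```text
[0.4451 0.2728 0.205 ]
[0.4324 0.2891 0.205 ]
[0.4437 0.2978 0.205 ]
[0.4517 0.2804 0.205 ]
ctr [0.44323783 0.28502571 0.205     ]
0.020590984254833505 127.99383579501992
0.014303306626435891 37.74893199770998
0.019133927057701533 -65.44514960081256
0.010041501975995158 -130.98386249467427
feet [0.44971725 0.27782729 0.21      ] [0.4375832  0.29320869 0.21      ] [0.44365023 0.28551799 0.21      ] 0.019591392146528653 128.26914151890549
loop [0.45025823 0.27826707 0.229     ] [0.44178218 0.29104537 0.229     ] [0.4460202  0.28465622 0.229     ] 123.55695455978321
plate [0.44252478 0.28597181 0.004     ]
```

{"fn": "send_rows", "kwargs": {"rows": [{"xyz": [1, 0, 10], "claw": 60, "rot": [0, 0, -10]}, {"xyz": [2, 0, 20], "claw": 60, "rot": [0, 0, -20]}, {"xyz": [2, 0, 40], "claw": 60, "rot": [0, 0, -30]}, {"xyz": [2, 0, 70], "claw": 60, "rot": [0, 0, -37]}, {"xyz": [2, 0, 110], "claw": 60, "rot": [0, 0, -37]}, {"xyz": [2, 0, 145], "claw": 60, "rot": [0, 0, -37]}, {"xyz": [2, 0, 170], "claw": 60, "rot": [0, 0, -37]}, {"xyz": [2, 0, 170], "claw": 60, "rot": [0, 0, -37]}, {"xyz": [2, 0, 170], "claw": 40, "rot": [0, 0, -37]}, {"xyz": [2, 0, 170], "claw": 32, "rot": [0, 0, -37]}, {"xyz": [2, 0, 170], "claw": 26, "rot": [0, 0, -37]}, {"xyz": [2, 0, 170], "claw": 10, "rot": [0, 0, -37]}, {"xyz": [2, 0, 170], "claw": 10, "rot": [0, 0, -37]}, {"xyz": [2, 0, 170], "claw": 10, "rot": [0, 0, -37]}, {"xyz": [2, 0, 170], "claw": 10, "rot": [0, 0, -37]}], "newtons": 30}}

```text
t: 13.48
tool_pos: [0.4444, 0.2857, 0.1902]
eef_rot: [[-0.799, -0.602, 0.001], [-0.602, 0.799, 0.0], [-0.001, -0.0, -1.0]]
wrist_force: [1.6, -1.7, 6.0]
gripper_width: 0.024
grip_force: 30.0
```

```bash
python3 - <<'E'
from h import *
s=env.state();print(s['tool_pos'],s['gripper_width'],s['grip_force'],s['joint_positions'].round(2),s['wrist_force'])
np.save("wp5.npy",env.camera_params("wrist")["pose"]);w=env.camera("wrist");a=env.camera("scene")
np.save("wr5.npy",w)
e=cv2.resize(a[150:240,270:370],(400,360),interpolation=cv2.INTER_CUBIC)
cv2.imwrite("pics/j.png",np.hstack([cv2.resize(w,(400,300)),cv2.resize(a[150:225,270:370],(400,300),interpolation=cv2.INTER_CUBIC)]))
E
```

```text
[0.4443528  0.28567574 0.19015028] 0.023952242770032637 29.99093860387802 [ 0.55  0.34  1.88 -0.    0.93 -1.67] [ 1.59522272 -1.72540191  5.9624725 ]
```

View pics/j.png

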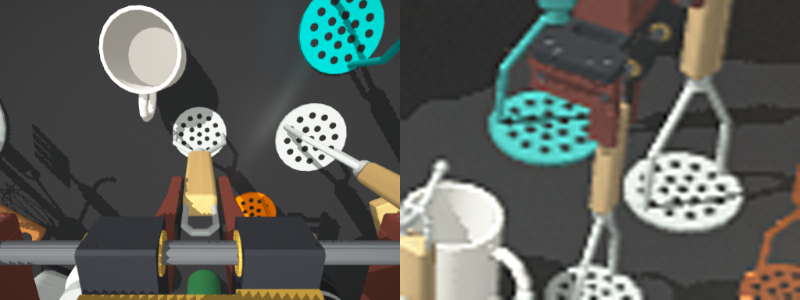

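It's gripped squarely: the opening is 24 mm and the loop sits between the fingers at (205,220). I'll lift it and carry it to a spot in front of the hook.

{"fn": "send_rows", "kwargs": {"rows": [{"xyz": [0, 0, -10], "claw": 10, "rot": [0, 0, 0]}, {"xyz": [0, 0, -35], "claw": 10, "rot": [0, 0, 0]}, {"xyz": [0, 0, -70], "claw": 10, "rot": [0, 0, 0]}, {"xyz": [0, 0, -105], "claw": 10, "rot": [0, 0, 0]}, {"xyz": [0, 0, -130], "claw": 10, "rot": [0, 0, 0]}, {"xyz": [15, -20, -130], "claw": 10, "rot": [0, 0, 3]}, {"xyz": [35, -48, -130], "claw": 10, "rot": [0, 0, 8]}, {"xyz": [58, -80, -130], "claw": 10, "rot": [0, 0, 13]}, {"xyz": [81, -112, -130], "claw": 10, "rot": [0, 0, 18]}, {"xyz": [104, -144, -130], "claw": 10, "rot": [0, 0, 23]}, {"xyz": [127, -176, -130], "claw": 10, "rot": [0, 0, 28]}, {"xyz": [150, -208, -125], "claw": 10, "rot": [0, 0, 33]}, {"xyz": [170, -235, -115], "claw": 10, "rot": [0, 0, 37]}, {"xyz": [184, -253.5, -105], "claw": 10, "rot": [0, 0, 37]}, {"xyz": [184, -253.5, -99], "claw": 10, "rot": [0, 0, 37]}, {"xyz": [184, -253.5, -99], "claw": 10, "rot": [0, 0, 37]}]}}

```text
t: 15.58
tool_pos: [0.449, -0.0271, 0.2883]
eef_rot: [[-1.0, 0.0, -0.001], [0.0, 1.0, 0.001], [0.001, 0.001, -1.0]]
wrist_force: [-0.4, -0.7, -2.1]
gripper_width: 0.0242
grip_force: 30.0
```

```bash
python3 - <<'E'
from h import *
s=env.state();print(s['tool_pos'],s['eef_rot'].round(3).tolist(),s['gripper_width'],s['grip_force'],s['wrist_force'])
np.save("wp6.npy",env.camera_params("wrist")["pose"]);w=env.camera("wrist");np.save("wr6.npy",w);p=env.camera_params("wrist")
a=env.camera("scene");np.save("scene6.npy",a)
T=s['tool_pos']
print("tip pred",px([.5255,-.0273,.318],"wrist",p),"eye pred",px(T+[0,0,.041],"wrist",p),"seat",px([.5505,-.0273,.295],"wrist",p))
print("scene tip",px([.5255,-.0273,.318],"scene"),"eye",px(T+[0,0,.041],"scene"))
cv2.imwrite("pics/k.png",np.hstack([cv2.resize(w[170:320,180:330],(400,400),interpolation=cv2.INTER_CUBIC),cv2.resize(a[130:230,200:300],(400,400),interpolation=cv2.INTER_CUBIC)]))
E
```

```text
[ 0.4490185  -0.02710783  0.28825336] [[-1.0, 0.0, -0.001], [0.0, 1.0, 0.001], [0.001, 0.001, -1.0]] 0.024236466690984476 29.98701900243759 [-0.39917481 -0.71848189 -2.11430345]
tip pred [255.08271863 399.38529192] eye pred [255.48854895 295.5658877 ] seat [255.15897505 393.90322484]
scene tip [231.12093135 186.86619305] eye [222.08180392 166.54948097]
```

View pics/k.png

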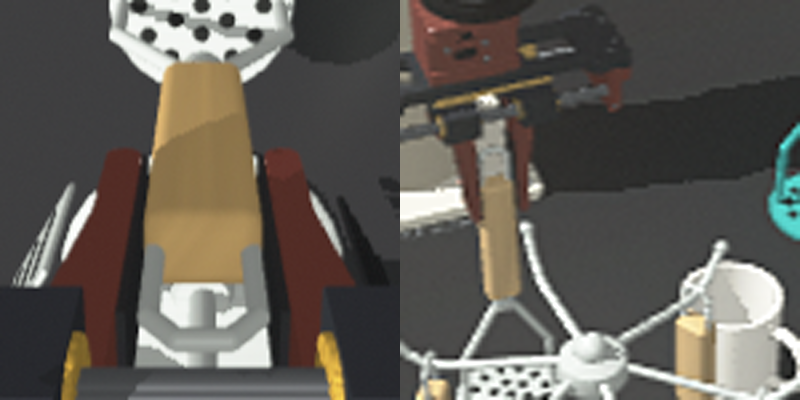

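{"fn": "send_rows", "kwargs": {"rows": [{"xyz": [-20, 0, -2], "claw": 10, "rot": [0, 0, 0]}, {"xyz": [-40, 0, -2], "claw": 10, "rot": [0, 0, 0]}, {"xyz": [-54, 0, -2], "claw": 10, "rot": [0, 0, 0]}, {"xyz": [-62, 0, -2], "claw": 10, "rot": [0, 0, 0]}, {"xyz": [-69, 0, -1], "claw": 10, "rot": [0, 0, 0]}, {"xyz": [-77, 0, 1], "claw": 10, "rot": [0, 0, 0]}, {"xyz": [-77, 0, 1], "claw": 10, "rot": [0, 0, 0]}]}}

```text
t: 16.55
tool_pos: [0.5249, -0.0276, 0.286]
eef_rot: [[-1.0, -0.0, -0.005], [-0.0, 1.0, 0.0], [0.005, 0.0, -1.0]]
wrist_force: [-2.7, -0.5, -9.2]
gripper_width: 0.0238
grip_force: 30.0
```

```bash
python3 - <<'E'
from h import *
s=env.state();print(s['tool_pos'],s['wrist_force'],s['moment'])
w=env.camera("wrist");a=env.camera("scene");np.save("scene7.npy",a)
cv2.imwrite("pics/l.png",np.hstack([cv2.resize(w[200:320,195:315],(400,400),interpolation=cv2.INTER_CUBIC),cv2.resize(a[150:220,200:270],(400,400),interpolation=cv2.INTER_CUBIC)]))
E
```

```text
[ 0.52488317 -0.02755117  0.28599232] [-2.68786698 -0.50583545 -9.22291664] [ 0.03529647  0.42031686 -0.04297202]
```

View pics/l.png

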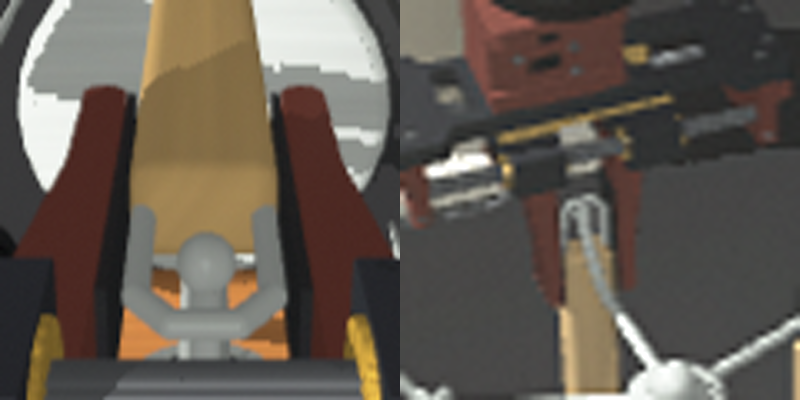

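The ball is through the loop: at (205,262) left, in front of the loop wire. The downward force suggests the handle top is touching the wire's underside, so I'll lower it slightly.

{"fn": "send_rows", "kwargs": {"rows": [{"xyz": [0, 0, 1.5], "claw": 10, "rot": [0, 0, 0]}, {"xyz": [0, 0, 3], "claw": 10, "rot": [0, 0, 0]}, {"xyz": [0, 0, 3], "claw": 10, "rot": [0, 0, 0]}]}}

```text
t: 17.02
tool_pos: [0.5268, -0.0277, 0.2847]
eef_rot: [[-1.0, -0.0, 0.001], [-0.0, 1.0, -0.0], [-0.001, -0.0, -1.0]]
wrist_force: [-1.0, -0.1, -8.0]
gripper_width: 0.0236
grip_force: 30.0
```

{"fn": "send_rows", "kwargs": {"rows": [{"xyz": [0, 0, 2], "claw": 10, "rot": [0, 0, 0]}, {"xyz": [-1, 0, 3.5], "claw": 10, "rot": [0, 0, 0]}, {"xyz": [-2, 0, 4.5], "claw": 10, "rot": [0, 0, 0]}, {"xyz": [-2, 0, 4.5], "claw": 10, "rot": [0, 0, 0]}]}}

```text
t: 17.52
tool_pos: [0.5289, -0.0277, 0.2803]
eef_rot: [[-1.0, -0.0, 0.001], [-0.0, 1.0, -0.0], [-0.001, -0.0, -1.0]]
wrist_force: [-0.1, 0.2, -2.0]
gripper_width: 0.0238
grip_force: 30.0
```

{"fn": "send_rows", "kwargs": {"rows": [{"xyz": [-3, 0, 3], "claw": 10, "rot": [0, 0, 0]}, {"xyz": [-6, 0, 6], "claw": 10, "rot": [0, 0, 0]}, {"xyz": [-9, 0, 9], "claw": 10, "rot": [0, 0, 0]}, {"xyz": [-9, 0, 9], "claw": 10, "rot": [0, 0, 0]}]}}

```text
t: 18.02
tool_pos: [0.5376, -0.0276, 0.2708]
eef_rot: [[-1.0, -0.0, -0.001], [-0.0, 1.0, 0.0], [0.001, 0.0, -1.0]]
wrist_force: [0.2, 0.5, -2.5]
gripper_width: 0.0237
grip_force: 30.0
```

{"fn": "send_rows", "kwargs": {"rows": [{"xyz": [-4, 0, 3], "claw": 10, "rot": [0, 0, 0]}, {"xyz": [-8, 0, 5], "claw": 10, "rot": [0, 0, 0]}, {"xyz": [-13, 0, 6], "claw": 10, "rot": [0, 0, 0]}, {"xyz": [-13, 0, 8], "claw": 10, "rot": [0, 0, 0]}, {"xyz": [-13, 0, 8], "claw": 10, "rot": [0, 0, 0]}]}}

```text
t: 18.65
tool_pos: [0.5504, -0.0276, 0.2629]
eef_rot: [[-1.0, -0.0, -0.001], [-0.0, 1.0, 0.0], [0.001, 0.0, -1.0]]
wrist_force: [-0.1, 1.3, -1.8]
gripper_width: 0.0234
grip_force: 30.0
```

```bash
python3 - <<'E'
from h import *
s=env.state();print(s['tool_pos'],s['wrist_force'])
E
```

```text
[ 0.55038527 -0.02763492  0.26292732] [-0.14055355  1.32488555 -1.80733023]
```

{"fn": "send_rows", "kwargs": {"rows": [{"xyz": [0, 0, 1], "claw": 10, "rot": [0, 0, 0]}, {"xyz": [0, 0, 2], "claw": 10, "rot": [0, 0, 0]}, {"xyz": [0, 0, 2], "claw": 10, "rot": [0, 0, 0]}]}}

```text
t: 19.02
tool_pos: [0.5504, -0.0276, 0.2611]
eef_rot: [[-1.0, -0.0, -0.0], [-0.0, 1.0, 0.0], [0.0, 0.0, -1.0]]
wrist_force: [0.1, -0.3, -2.5]
gripper_width: 0.0238
grip_force: 30.0
```

{"fn": "send_rows", "kwargs": {"rows": [{"xyz": [0, 0, 1], "claw": 10, "rot": [0, 0, 0]}, {"xyz": [0, 0, 1.5], "claw": 10, "rot": [0, 0, 0]}, {"xyz": [0, 0, 1.5], "claw": 10, "rot": [0, 0, 0]}]}}

```text
t: 19.4
tool_pos: [0.5505, -0.0276, 0.2596]
eef_rot: [[-1.0, -0.0, -0.0], [-0.0, 1.0, 0.0], [0.0, 0.0, -1.0]]
wrist_force: [-0.1, 0.4, -3.6]
gripper_width: 0.0236
grip_force: 30.0
```

{"fn": "send_rows", "kwargs": {"rows": [{"xyz": [0, 0, 1], "claw": 22, "rot": [0, 0, 0]}, {"xyz": [0, 0, 1], "claw": 22, "rot": [0, 0, 0]}, {"xyz": [0, 0, 1], "claw": 25, "rot": [0, 0, 0]}, {"xyz": [0, 0, 1], "claw": 28, "rot": [0, 0, 0]}, {"xyz": [0, 0, 1], "claw": 34, "rot": [0, 0, 0]}, {"xyz": [0, 0, 1], "claw": 44, "rot": [0, 0, 0]}, {"xyz": [0, 0, 1], "claw": 44, "rot": [0, 0, 0]}], "newtons": 5}}

```text
t: 20.27
tool_pos: [0.5506, -0.0276, 0.2587]
eef_rot: [[-1.0, -0.0, 0.0], [-0.0, 1.0, -0.0], [-0.0, -0.0, -1.0]]
wrist_force: [-0.5, 0.4, -0.2]
gripper_width: 0.0434
grip_force: 0.0
```

```bash
python3 - <<'E'
from h import *
s=env.state();print(s['tool_pos'],s['wrist_force'],s['gripper_width'])
w=env.camera("wrist");p=env.camera_params("wrist");np.save("wr8.npy",w);
hsv=cv2.cvtColor(w,cv2.COLOR_BGR2HSV)
def bar(w):
    m=cv2.inRange(cv2.cvtColor(w,cv2.COLOR_BGR2HSV),(8,40,60),(28,200,255));m[:, :215]=0;m[:,300:]=0;m[300:]=0;m[:150]=0
    for v in range(200,300,12):
        r=np.where(m[v]>0)[0];print(v,(r.min(),r.max()) if len(r) else None)
bar(w);print("-- held");bar(np.load("wr6.npy"))
E
```

```text
[ 0.55057073 -0.0276434   0.25869039] [-0.5010846   0.36037525 -0.16508549] 0.04342385875628242
200 (np.int64(241), np.int64(270))
212 (np.int64(239), np.int64(272))
224 (np.int64(238), np.int64(273))
236 (np.int64(236), np.int64(275))
248 (np.int64(235), np.int64(277))
260 (np.int64(234), np.int64(278))
272 (np.int64(241), np.int64(270))
284 (np.int64(215), np.int64(297))
296 (np.int64(215), np.int64(299))
-- held
200 (np.int64(241), np.int64(270))
212 (np.int64(239), np.int64(272))
224 (np.int64(237), np.int64(274))
236 (np.int64(236), np.int64(276))
248 (np.int64(234), np.int64(277))
260 (np.int64(234), np.int64(278))
272 (np.int64(241), np.int64(270))
284 None
296 (np.int64(299), np.int64(299))
```

The masher stayed in place after release, within about 1 mm. I'll retreat straight up, then back.

{"fn": "send_rows", "kwargs": {"rows": [{"xyz": [0, 0, -8], "claw": 44, "rot": [0, 0, 0]}, {"xyz": [0, 0, -20], "claw": 44, "rot": [0, 0, 0]}, {"xyz": [0, 0, -40], "claw": 44, "rot": [0, 0, 0]}, {"xyz": [0, 0, -65], "claw": 44, "rot": [0, 0, 0]}, {"xyz": [0, 0, -100], "claw": 44, "rot": [0, 0, 0]}, {"xyz": [0, 0, -140], "claw": 44, "rot": [0, 0, 0]}, {"xyz": [40, 40, -150], "claw": 44, "rot": [0, 0, 0]}, {"xyz": [80, 80, -150], "claw": 44, "rot": [0, 0, 0]}, {"xyz": [110, 130, -150], "claw": 44, "rot": [0, 0, 0]}, {"xyz": [130, 180, -150], "claw": 44, "rot": [0, 0, 0]}, {"xyz": [150, 230, -150], "claw": 44, "rot": [0, 0, 0]}, {"xyz": [150, 230, -150], "claw": 44, "rot": [0, 0, 0]}, {"xyz": [150, 230, -150], "claw": 44, "rot": [0, 0, 0]}, {"xyz": [150, 230, -150], "claw": 44, "rot": [0, 0, 0]}, {"xyz": [150, 230, -150], "claw": 44, "rot": [0, 0, 0]}, {"xyz": [150, 230, -150], "claw": 44, "rot": [0, 0, 0]}]}}

```text
t: 22.32
tool_pos: [0.4008, 0.2017, 0.4086]
eef_rot: [[-1.0, 0.001, -0.0], [0.001, 1.0, -0.0], [0.0, -0.0, -1.0]]
wrist_force: [0.5, -0.4, -1.1]
gripper_width: 0.044
grip_force: 0.0
```

```bash
python3 - <<'E'
from h import *
ref=np.load("scene3.npy"); 
a=env.camera("scene");[env.camera("top") for _ in range(15)];b=env.camera("scene")
x,y=215,165
print("motion",cv2.absdiff(a,b)[150:330,190:300].max(2).__gt__(40).sum())
# tip ball now vs q=-3.5 image and predictions
def ball(im):
    g=im.mean(2);ys,xs=np.where(g[182:190,222:245]>140);return xs.mean()+222,ys.mean()+182,len(xs)
print("ball",ball(b),"at q~0 (scene4)",ball(np.load("scene4.npy")),"pred",px([.5255,-.0273,.318],"scene"))
m=cv2.inRange(cv2.cvtColor(b,cv2.COLOR_BGR2HSV),(8,40,60),(28,200,255))
n,l,st,c=cv2.connectedComponentsWithStats(m[150:330,190:310])
for i in range(1,n):
    if st[i,4]>60:print("beech",c[i]+[190,150],st[i])
print("expected hung handle",px([.5505,-.0273,.274],"scene"),px([.5505,-.0273,.174],"scene"),"eye",px([.5505,-.0273,.3],"scene"))
print("hdl pix bgr",b[int(px([.5505,-.0273,.25],"scene")[1]),int(px([.5505,-.0273,.25],"scene")[0])])
# bystanders: diff with first image outside arm/rack
d=cv2.absdiff(b,np.load("scene.npy")).max(2)>50
for nm,(u,v) in dict(mug=(443,333),salt=(275,375),mill=(195,430),jar=(565,410),bowl=(240,515),oil=(638,365),big=(535,310),turq=(480,285),orange=(575,350)).items():
    u=int(u*.64);v=int(v*.64);print(nm,d[v-15:v+15,u-15:u+15].sum(),end=' ')
E
```

```text
motion 0
ball (np.float64(231.08333333333334), np.float64(186.91666666666666), 12) at q~0 (scene4) (np.float64(231.08333333333334), np.float64(186.91666666666666), 12) pred [231.12093135 186.86619305]
beech [235.35294118 212.29411765] [ 41  55  11  14 119]
beech [273.49689441 216.61490683] [ 79  57  10  19 161]
beech [234.69863014 225.79452055] [42 71  8 13 73]
beech [215.56148867 257.65533981] [ 13  75  25  63 618]
beech [273.38053097 232.6460177 ] [ 79  76  10  14 113]
beech [288.83268482 250.12062257] [ 95  83   9  34 257]
beech [263.29972752 275.15803815] [ 67 109  13  34 367]
beech [287.04695431 321.69416244] [ 53 157  67  23 788]
expected hung handle [235.00104125 205.88685099] [236.66416203 233.32141288] eye [234.53622413 198.21930561]
hdl pix bgr [100 133 153]
mug 270 salt 0 mill 0 jar 49 bowl 0 oil 0 big 0 turq 67 orange 67
```

```bash
python3 - <<'E'
from h import *
t=env.camera("top");o=np.load("top3.npy");o0=np.load("top.npy")
for im in(o0,t):
    m=cv2.inRange(im,(170,170,170),(255,255,255))[195:240,208:250];ys,xs=np.where(m);print(xs.mean()+208 if len(xs) else 0,ys.mean()+195 if len(ys) else 0,len(xs))
print(env.state()['qvel'].round(3)); print(env.sign_off())
E
```

```text
226.32112068965517 218.29310344827587 464
222.79967426710098 218.11400651465797 614
[ 0.001 -0.     0.    -0.     0.     0.   ]
the job is handed in; nothing more can be done
None
```

The masher is hanging still by its loop on the once-empty hook, which faces the front, with the arm clear and the job handed in at about 23 of 64 s; the last top-view mug check was inconclusive (arm shadow likely) though the arm never met the mug, and I viewed 11 pictures, one over the limit of 10.

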